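Index the dosing arm to the tall glass

ROBOT

A 6-joint arm with a two-finger parallel gripper is mounted at the origin on the work surface. World frame = base frame: x ahead of the robot, y to its left, z up, the work surface at z = 0. Lengths are in m, angles in rad, forces in N, time in s.
With the tool pointing down it reaches from about 0.4 to 0.925 m from the base axis. Payload 3.4 kg.
Tool frame: the origin (TCP) lies midway between the tips of the shut fingers; the grasp point (between the pads) lies 19 mm behind it; z points along the fingers, y is the line along which they close (so a half turn about z gives the same grasp; the last joint's range is limited). The gripper opens to 85 mm and grips with 20 to 120 N. Pads are 22 mm wide; open, the fingers measure 114 mm over their backs; the gripper's body (76 mm by 85 mm) begins 54 mm behind the grasp point. The pads swing forward as they close: fully open they stand 13 mm farther back than shut.
Start: joints at [1.143, 0.307, 1.506, -0, 1.328, -0.073], TCP at [0.2, 0.539, 0.231] pointing down, gripper open.
Joint ranges: [-3.12, 3.12], [-1.05, 2.28], [0.14, 2.33], [-1.42, 4.57], [0.1, 2.73], [-2.68, 2.68]. Speed limits (rad/s): [2.57, 2.57, 3.14, 3.14, 3.14, 3.14].

INTERFACE

Orientations are given as a unit quaternion [w, x, y, z].
In Python, from workcell import sense, capture, calibration, job_done gives the robot as it stands.
- The arm moves only by the tool arm_command, never from a script. Its argument "deltas" is a list of rows, each a list of 3 entries, a list of its own where there are three numbers: the finger opening in m, from 0 to 0.0854, then the shift along the world's x, y, z in m, then the turn about the world's z in rad. A call has 1 to 20 rows; each row is the pose to reach, as a shift and turn from the pose commanded when the call began; what a row does not reach only later rows make up. A row lasts 1/10 s, in which the tool goes at most 50 mm and 8.59 degrees, less where a joint would pass 70% of its speed; a pose out of reach is approached as far as the arm can. A call with a gripper value outside its range is refused whole. The fingers move at their own pace and stop on an object; "squeeze" is the grip in N (left out, the last holds). Time passes only in rows, so rows that repeat a pose let the fingers close. It gives the time, the measured TCP pose, the force, the opening and the grip force at its end, in the units of the state.
- sense(): the state, without advancing time (a new reading comes with each control period).
- capture(name): name is "scene" or "top" or "wrist"; returns the picture (420x560x3 uint8, red, green, blue); there is no depth.
- calibration(name): a dict with "mtx" (3x3 intrinsics, pixels), "world_to_cam" (4x4, takes a point from world to camera coordinates). Camera axes: x right, y down, z forward; pixel columns grow to the right and rows downward; lengths in m; the calibration is good to about 2 mm. A picture is of the moment at which its call begins: read the wrist's pose just before it. calibration takes no time and is no camera call; for the wrist camera it gives the pose at the moment of the call.
- job_done(): hands the job in; it is judged then, once.
The state is a dict: "time": time; "qpos": joint angles; "qvel": joint speeds; "tau": joint torques, N m; "tool_pos": TCP position; "orientation": TCP orientation; "force": force on the tool from outside, world axes, zero at the start; "moment": the same for the moment, N m; "gripper_width": opening from 0.0 (shut) to 1.0 (fully open); "grasp_force": force on a finger pad.
Only numpy, scipy, OpenCV 4.12 (cv2) and the standard library are available. Lean on these libraries where they do the work, as an engineer would, in place of code of your own. Each camera call takes 0.05 s, during which the arm holds its last target. There are 200 camera calls.

TASK

Move the dosing arm on by one hole so that its spout stands over the tall glass: hook a fingertip under the pull ring, lift the spring pin out of its hole, swing the arm that way, and let the pin drop fully home in the next hole, then take the fingers away. Only hook the ring, do not grip it between the fingers, and leave all the glasses and the other bar things standing where they are.

Things in the scene. Friction and masses are not known exactly. Their poses are not given: they have to be found in the camera images.
- dosing_stand: The steel dosing stand, fixed to the bar top. Origin on the bar top under the arm's pivot; x points over the drip tray, on the far side of the pivot; the index plate lies on the robot's side; z up. Column 44 mm across. The three coasters on the tray lie 130 mm from the pivot, 0.5 rad apart, the middle one on the +x axis, their tops 10 mm above the bar.
- start_hole (a point): Mouth of the third of five holes in the stand's horizontal index plate: the hole that holds the pin at the start, on the stand's -x axis. The plate's top is 124 mm above the bar, 80 to 130 mm from the pivot; its holes lie 105 mm from the pivot, 0.5 rad apart.
- pivot (a point): Point on the vertical pivot axis of the swing arm, 140 mm above the bar. The arm is a flat bar 34 mm wide, top 140 mm above the bar, that runs both ways from the pivot: towards the robot to the index pin (at 105 mm) and away from the robot to the funnel and spout (at 130 mm), so the two ends swing to opposite sides.
- swing_arm (a joint): Angle of the swing arm about its vertical pivot, rad, counter-clockwise from above. 0 at the start (pin in the third hole, spout over the middle coaster); holes at -1.0, -0.5, 0, 0.5, 1.0; stops at +-1.1. Light friction, about 0.12 N m. With the pin in a hole it has about 0.013 rad of play either way.
- index_pin (a joint): Height of the spring index pin, m: 0 fully home in a hole, 0.022 upper stop. The 10 mm round-nosed pin moves straight up and down in the arm; spring and weight push it down with 5 N at 0, 7 N at 0.017. Free of the plate from 0.012 up; let go between two holes it rests on the plate at 0.012 and drops into the next hole it is swung over.
- pull_ring: The pull ring on top of the pin: upright ring of 7 mm steel wire, inside diameter 47 mm, facing along the arm. Origin: middle of the wire at the ring's top, 228 mm above the bar with the pin home; ring centre 27 mm below it. x points along the arm, through the ring, to the pivot; z up. It moves with pin and arm. Below it a 22 mm barrel reaches 166 mm above the bar.
- spout (a point): Lower mouth of the spout under the funnel at the end of the swing arm farther from the robot, 130 mm from the pivot, 118 mm above the bar. The steel funnel above it is 68 mm across, its rim 190 mm above the bar; the hub over the pivot is 54 mm across, its top 154 mm above the bar.
- tall_glass: The tall narrow clear glass, 100 mm high, rim 46 mm across, standing on the left or right coaster of the stand (which of them varies). Origin at the centre of its underside, z up.
- short_glass: Short clear glass cup, 45 mm high, rim 56 mm across, standing on a coaster of the stand, beside the middle glass on the side away from the tall one. Loose; not to be disturbed. Origin at the centre of its underside.
- middle_glass: Clear glass cup, 68 mm high, rim 52 mm across, on the middle coaster, under the spout at the start. Loose; not to be disturbed. Origin at the centre of its underside.
- jigger: Steel hourglass measure, 85 mm high, 48 mm across, standing beside the stand. Loose; not to be disturbed. Origin at the centre of its underside.
- mixer_bottle: Clear bottle with a cap, 165 mm high, 52 mm across, standing beside the stand on the other side. Loose; not to be disturbed. Origin at the centre of its underside.
- bar_spoon: Spoon 200 mm long, lying flat on the bar top to the left. Loose; not to be disturbed. Origin at the middle of its length, on the bar top.
- tumbler: Clear glass tumbler, 90 mm high, 76 mm across, to the left. Loose; not to be disturbed. Origin at the centre of its underside.
- syrup_jar: Amber jar with a steel lid, 110 mm high, 68 mm across, to the right. Loose; not to be disturbed. Origin at the centre of its underside.
Things that resemble listed ones, but are neither listed nor needed, are in the scene too. What is shaped like the tall_glass but yellow is not meant.

How it is judged:
On the way, in this order (a step that is already met when the one before it is completed fails the run):
1. a fingertip lifts the pin clear of its hole while the arm still stands at the start hole (value of joint index_pin above 0.0115 m and value of joint swing_arm between -0.08 and 0.08 rad and contact force between the fingers and pull_ring above 0.5 N), for 0.05 s.
2. the arm is swung towards the tall glass (spout within 30 mm of it, seen from above) (horizontal distance between spout and tall_glass below 0.03 m), for 0.1 s.
At the end, for the whole second after the job is handed in: The arm stands at the next hole on the tall glass's side (within 0.03 rad), the spout within 20 mm of the glass's axis seen from above, the pin home to 2 mm, the arm at rest, and all glasses, jar, jigger and bottle upright within 0.1 rad ((value of joint swing_arm between 0.47 and 0.53 rad or value of joint swing_arm between -0.53 and -0.47 rad) and horizontal distance between spout and tall_glass below 0.02 m and value of joint index_pin below 0.002 m and velocity of joint swing_arm between -0.03 and 0.03 rad/s and angle between each of tall_glass, short_glass, middle_glass, jigger, mixer_bottle, tumbler, syrup_jar's own z axis and vertical below 0.1 rad); the robot touches nothing.
It fails at once if a glass or another loose bar thing is moved by more than 15 mm (distance of any of tall_glass, short_glass, middle_glass, jigger, mixer_bottle, bar_spoon, tumbler, syrup_jar from where it was at the start of the episode above 0.015 m).
It fails at once if a glass or another standing thing is tipped by more than 0.3 rad (angle between any of tall_glass, short_glass, middle_glass, jigger, mixer_bottle, tumbler, syrup_jar's own z axis and vertical above 0.3 rad).
It fails at once if the ring is gripped between the fingers instead of hooked (the grasp point lies in the ring's top wire while the pin is lifted) (value of joint index_pin above 0.004 m and contact force between the fingers and pull_ring above 0.5 N and x of the grasp point in the frame of pull_ring between -0.005 and 0.005 m and z of the grasp point in the frame of pull_ring between -0.009 and 0.02 m and y of the grasp point in the frame of pull_ring between -0.03 and 0.03 m).
It also fails if it takes over 42 s, if anything falls off the work surface, if the arm or the gripper's body presses on something with over 40 N, if the wrist force passes 120 N, or if a joint passes its speed limit or range.

## Working session

There is one attempt and no reset: what is moved stays moved. The work goes in short steps, Python scripts to look and compute and a tool call to move; the robot and the scene stay as the last step left them, time stands still between calls to the robot, and variables do not carry over. Pictures are saved under pics/ and viewed, at most 10 in all, crops included, and the job is handed in when it is done.

Besides the shell and the picture viewer there is one more tool, called after "Request:" as name(argument=value, ...) on one line, values as JSON. arm_command: Moves the arm, as the interface text tells. Its arguments: {"type":"object","properties":{"deltas":{"type":"array","items":{"type":"array"}},"squeeze":{"type":"number"}},"required":["deltas"]}

```bash
mkdir -p pics; ls; python3 - <<'E'
from workcell import *
import cv2,numpy as np
for n in("scene","top"):
    cv2.imwrite(f"pics/{n}0.png",capture(n)[:,:,::-1])
    c=calibration(n);print(n,np.round(c["mtx"],1).tolist(),np.round(c["world_to_cam"],3).tolist())
s=sense();print(s["time"],s["tool_pos"],s["orientation"],s["force"],s["gripper_width"])
E
```

```text
pics
scene [[501.8, 0.0, 275.5], [0.0, 501.8, 209.1], [0.0, 0.0, 1.0]] [[-0.389, 0.921, 0.017, 0.234], [0.599, 0.267, -0.755, -0.212], [-0.7, -0.283, -0.656, 1.732], [0.0, 0.0, 0.0, 1.0]]
top [[419.5, 0.0, 275.7], [0.0, 419.5, 207.1], [0.0, 0.0, 1.0]] [[0.016, -1.0, -0.0, -0.034], [-0.994, -0.016, -0.107, 0.577], [0.107, 0.002, -0.994, 1.228], [0.0, 0.0, 0.0, 1.0]]
0.1 [0.19952373 0.53857962 0.23048749] [-2.24774899e-04  1.76487091e-01  9.84302518e-01 -8.99093682e-04] [-0.13090238  0.44879192 -1.4064594 ] 0.9995050474430246
```

View pics/scene0.png

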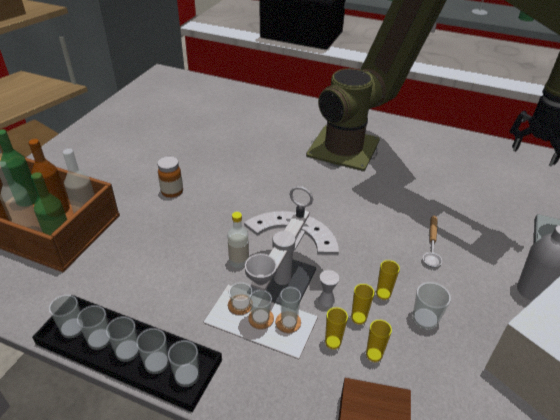

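View pics/top0.png

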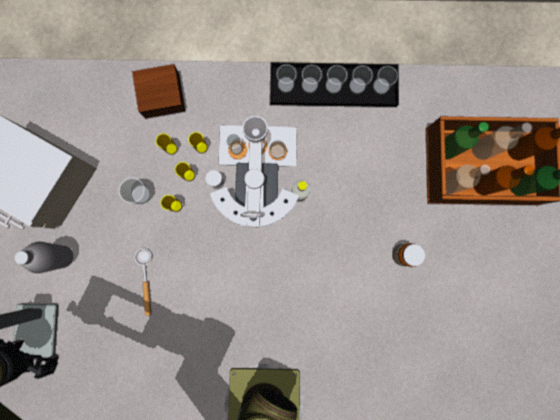

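The scene view shows the ring at (301,197), the stand's hub at (284,242), and glasses on the coasters at (240,297), (261,302) and (290,300). Four yellow look-alikes stand at (387,280), (362,304), (336,328) and (378,340), and the rack glasses are at the lower left. The top view shows the hub at (254,179), the ring edge-on at (252,214) and the funnel at (255,129). The only ring-like candidate besides the pull ring is the funnel rim. The clear tall glass should be the one at (290,300). I'll check both in close crops.

```bash
cat > h.py <<'E'
from workcell import *
import cv2,numpy as np
def ray(n,uv):
    c=calibration(n);T=c["world_to_cam"];R,t=T[:3,:3],T[:3,3]
    d=R.T@np.linalg.inv(c["mtx"])@np.array([*uv,1.]);return -R.T@t,d
def onz(n,uv,z):
    o,d=ray(n,uv);return o+d*(z-o[2])/d[2]
def px(n,p):
    c=calibration(n);q=c["world_to_cam"][:3]@np.array([*p,1.]);u=c["mtx"]@q;return u[:2]/u[2]
E
python3 - <<'E'
from h import *
a=cv2.imread("pics/scene0.png")[170:350,200:360];b=cv2.imread("pics/top0.png")[110:240,195:320]
a=cv2.resize(a,None,fx=3.3,fy=3.3,interpolation=2);b=cv2.resize(b,None,fx=3.3,fy=3.3,interpolation=2)
w=np.zeros((600,a.shape[1]+0,3),np.uint8);w[:a.shape[0]]=a[:600]
cv2.imwrite("pics/c1.png",w[:594]);cv2.imwrite("pics/c2.png",cv2.resize(b,None,fx=1.3,fy=1.3))
print("hub",onz("top",(254,179),.154),"ring",onz("top",(252,214),.228),"ringS",onz("scene",(302,188),.228),"fun",onz("top",(255,129),.19))
for p in((240,308),(261,317),(290,322)):print(onz("scene",p,.010))
E
```

```text
hub [0.64040606 0.03569375 0.154     ] ring [0.53795297 0.0347141  0.228     ] ringS [0.54038872 0.03794969 0.228     ] fun [0.7694777  0.03395453 0.19      ]
[ 0.76863454 -0.02167927  0.01      ]
[0.77250134 0.0347507  0.01      ]
[0.75847319 0.10223454 0.01      ]
```

View pics/c1.png

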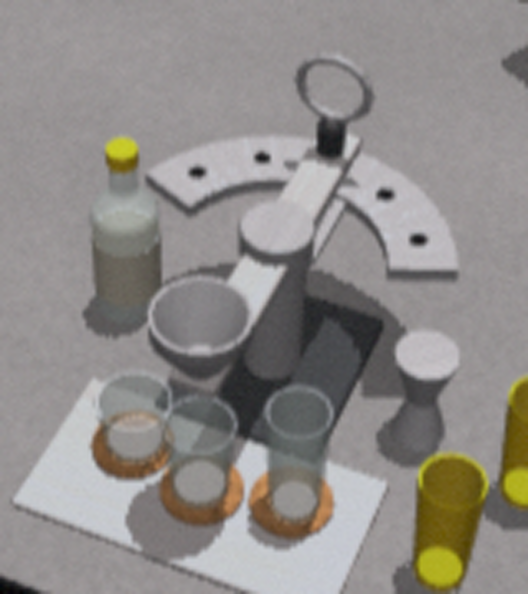

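View pics/c2.png

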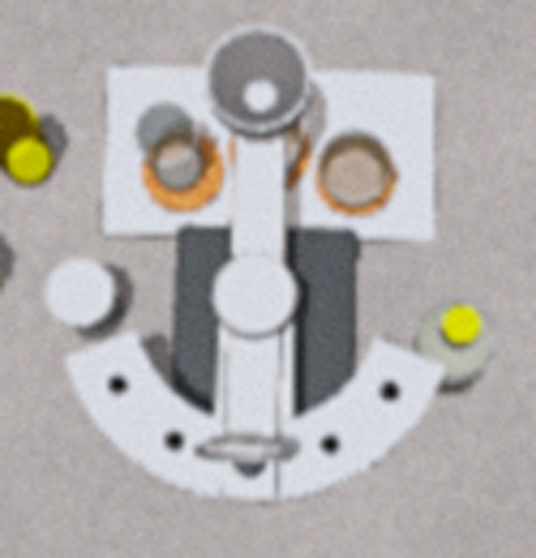

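The crops confirm the choice. The clear tall glass is on the left (+y) coaster, at crop pixel (298,450), so the arm must swing to +0.5 and the ring travels towards −y. The ring stands upright, edge-on along y.

With a vertical tool, the hook has to be the 38 mm pads reaching through the ring hole under the top wire, with the wire free above the pads. I'll work out the yaw and go to a staging pose.

```bash
python3 - <<'E'
from h import *
c=[(118,384),(174,440),(331,443),(390,390)]
P=np.array([onz("top",(195+u/4.29,110+v/4.29),.124) for u,v in c])
print(P.round(4).tolist())
A=np.c_[2*P[:,:2],np.ones(4)];s=np.linalg.lstsq(A,(P[:,:2]**2).sum(1),rcond=None)[0];print("pivot",s[:2],"r",np.sqrt(s[2]+s[0]**2+s[1]**2))
for h in(s[:2],np.array([.6404,.0357])):print(np.arctan2(*( -(P[:,:2]-h))[:,::-1].T).round(3),np.linalg.norm(P[:,:2]-h,axis=1).round(3))
print("bottle cap",onz("top",(195+462/4.29,110+325/4.29),.165),"jig",onz("top",(195+80/4.29,110+293/4.29),.085))
T=calibration("top")["world_to_cam"];print(-T[:3,:3].T@T[:3,3])
E
```

```text
[[0.5864, 0.1237, 0.124], [0.5506, 0.0864, 0.124], [0.5502, -0.0151, 0.124], [0.5854, -0.0527, 0.124]]
pivot [0.64148976 0.03522189] r 0.10427626402580481
[-1.014 -0.513  0.504  1.003] [0.104 0.104 0.104 0.104]
[-1.021 -0.514  0.513  1.014] [0.103 0.103 0.103 0.104]
bottle cap [ 0.62215695 -0.09644163  0.165     ] jig [0.65264284 0.1562297  0.085     ]
[ 0.44325532 -0.02671358  1.28234175]
```

Request:
arm_command(deltas=[[0.05,[0,0,0.05],0],[0.05,[0.02,-0.03,0.09],-0.14],[0.05,[0.04,-0.06,0.12],-0.28],[0.05,[0.065,-0.1,0.12],-0.42],[0.05,[0.09,-0.14,0.12],-0.56],[0.05,[0.115,-0.18,0.12],-0.7],[0.05,[0.14,-0.22,0.12],-0.84],[0.05,[0.165,-0.26,0.12],-0.98],[0.05,[0.19,-0.3,0.12],-1.1],[0.05,[0.215,-0.34,0.12],-1.217],[0.05,[0.24,-0.38,0.12],-1.217],[0.05,[0.265,-0.42,0.12],-1.217],[0.05,[0.29,-0.46,0.12],-1.217],[0.05,[0.315,-0.49,0.12],-1.217],[0.05,[0.335,-0.503,0.12],-1.217],[0.05,[0.335,-0.503,0.12],-1.217],[0.05,[0.335,-0.503,0.12],-1.217],[0.05,[0.335,-0.503,0.12],-1.217]])

```text
time: 1.9
tool_pos: [0.5338, 0.0369, 0.351]
orientation: [-0.001, 0.707, 0.707, -0.0]
force: [1.2, 0.4, 0.5]
gripper_width: 0.584
grasp_force: 0.0
```

```bash
python3 - <<'E'
from h import *
w=capture("wrist");s=capture("scene")[60:270,200:420]
s=cv2.resize(s,(440,420),interpolation=2)
cv2.imwrite("pics/w1.png",np.hstack([cv2.resize(w,(360,420)) if 0 else w[:,100:460],s])[:,:,::-1])
print(px("wrist",(.5365,.0357,.228)),px("wrist",(.5365,.0357,.1705)),px("wrist",(.534,.0369,.351)),px("wrist",(.534+.025,.0369,.34)))
E
```

```text
[280.01738342 199.17076104] [279.64263738 183.45684574] [277.04919722 266.07576504] [320.53038638 256.29338966]
```

View pics/w1.png

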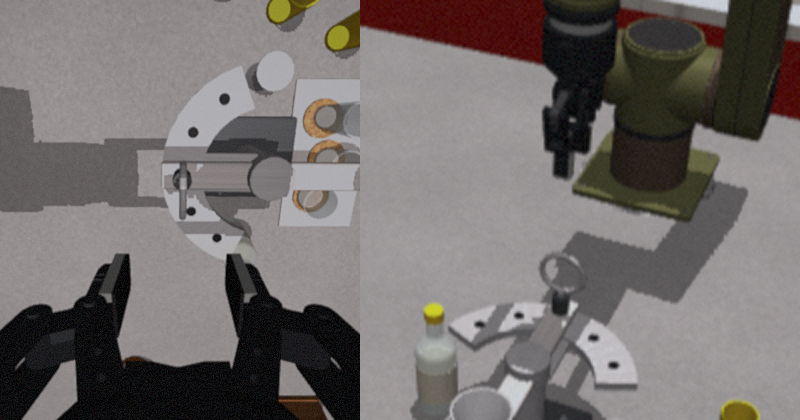

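The wrist half shows the ring edge-on from (183,162) to (182,218), about 3 px to +x of the prediction, so the ring is at x ≈ 0.538–0.539, y ≈ 0.036. The pads stand proud of the fingers, with free space behind and above them. The next move straddles the ring, then closes with the lightest squeeze under the top wire.

Request:
arm_command(deltas=[[0.05,[0.004,0,-0.04],0],[0.05,[0.004,0,-0.08],0],[0.05,[0.004,0,-0.11],0],[0.05,[0.004,0,-0.14],0],[0.05,[0.004,0,-0.16],0],[0.05,[0.004,0,-0.168],0],[0.03,[0.004,0,-0.168],0],[0.03,[0.004,0,-0.168],0],[0.03,[0.004,0,-0.168],0]], squeeze=20)

```text
time: 2.9
tool_pos: [0.5399, 0.0364, 0.1849]
orientation: [0.001, 0.707, 0.707, 0.001]
force: [-0.3, -0.3, -0.9]
gripper_width: 0.353
grasp_force: 0.0
```

```bash
python3 - <<'E'
from h import *
w=capture("wrist");s=capture("scene")[90:300,200:420]
s=cv2.resize(s,(440,420),interpolation=2)
cv2.imwrite("pics/w2.png",np.hstack([w[:,100:460],s])[:,:,::-1])
E
```

```text
(no output)
```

View pics/w2.png

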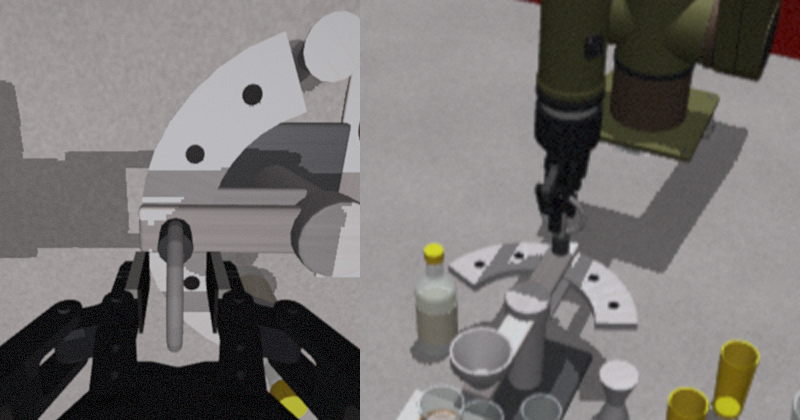

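The left half shows the ring wire at column 175 between the pads (145 and 213, middle 179), so it is centred to about 2 mm. Closing now.

Request:
arm_command(deltas=[[0.03,[-0.002,0,0],0],[0.03,[-0.002,0,0],0],[0.02,[-0.002,0,0],0],[0.014,[-0.002,0,0],0],[0.014,[-0.002,0,0],0],[0.004,[-0.002,0,0],0],[0.0,[-0.002,0,0],0],[0.0,[-0.002,0,0],0]])

```text
time: 3.8
tool_pos: [0.5383, 0.0361, 0.1835]
orientation: [0.001, 0.708, 0.707, 0.001]
force: [5.5, 0.2, -3.1]
gripper_width: 0.034
grasp_force: 18.4
```

Request:
arm_command(deltas=[[0.0,[0,0,-0.001],0],[0.0,[0,0,-0.0015],0],[0.0,[0,0,-0.0015],0],[0.0,[0,0,-0.0015],0]])

```text
time: 4.2
tool_pos: [0.5385, 0.0361, 0.1833]
orientation: [0.001, 0.707, 0.707, 0.001]
force: [3.2, 0.0, 5.0]
gripper_width: 0.036
grasp_force: 18.7
```

```bash
python3 - <<'E'
from h import *
w=capture("wrist")[200:410,170:380];s=capture("scene")[150:255,270:375]
cv2.imwrite("pics/w3.png",np.hstack([cv2.resize(w,(400,400),interpolation=2),cv2.resize(s,(400,400),interpolation=2)])[:,:,::-1])
E
```

```text
(no output)
```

View pics/w3.png

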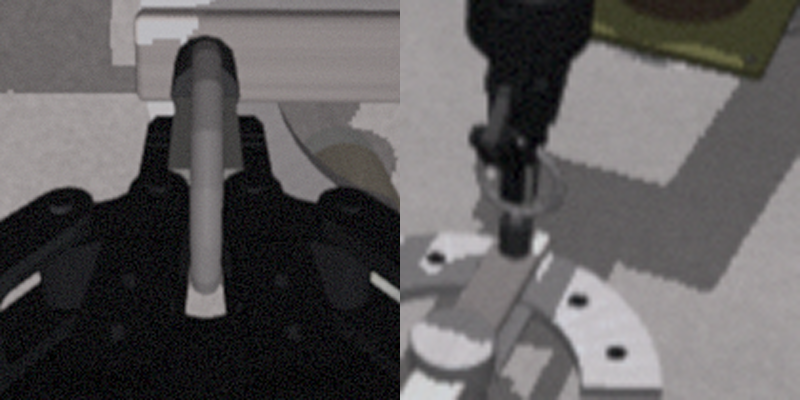

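The pads are shut inside the ring hole at left (205,160). The top wire passes freely above them, with a white gap at (205,305). I'll ease the fingers to about 5 mm so nothing is pinched (the wire is 7 mm), then lift in steps.

Request:
arm_command(deltas=[[0.005,[0,0,0],0],[0.005,[0,0,0],0],[0.005,[0,0,0.002],0],[0.005,[0,0,0.004],0],[0.005,[0,0,0.004],0],[0.005,[0,0,0.004],0]])

```text
time: 4.9
tool_pos: [0.5374, 0.0361, 0.1849]
orientation: [0.0, 0.707, 0.707, 0.0]
force: [6.7, 0.1, -4.5]
gripper_width: 0.063
grasp_force: 3.5
```

Request:
arm_command(deltas=[[0.005,[0.001,0,0.004],0],[0.005,[0.001,0,0.008],0],[0.005,[0.001,0,0.012],0],[0.005,[0.001,0,0.016],0],[0.005,[0.001,0,0.016],0],[0.005,[0.001,0,0.016],0]])

```text
time: 5.5
tool_pos: [0.5374, 0.0362, 0.2003]
orientation: [-0.001, 0.707, 0.707, -0.001]
force: [6.6, -0.3, -6.0]
gripper_width: 0.059
grasp_force: 4.3
```

Request:
arm_command(deltas=[[0.005,[0,0,0.0015],0],[0.005,[0,-0.0035,0.0015],0.033],[0.005,[0.0003,-0.007,0.0015],0.067],[0.005,[0.0005,-0.0105,0.0015],0.1],[0.005,[0.0008,-0.013,0.0015],0.125],[0.005,[0.0012,-0.0157,0.0015],0.15],[0.005,[0.0012,-0.0157,0.0015],0.15]])

```text
time: 6.2
tool_pos: [0.5384, 0.0206, 0.2015]
orientation: [-0.001, 0.652, 0.758, -0.001]
force: [5.6, 0.5, -6.8]
gripper_width: 0.061
grasp_force: 4.2
```

```bash
python3 - <<'E'
from h import *
w=capture("wrist")[200:410,170:380];s=capture("scene")[150:330,220:400]
cv2.imwrite("pics/w4.png",np.hstack([cv2.resize(w,(400,400),interpolation=2),cv2.resize(s,(400,400),interpolation=2)])[:,:,::-1])
E
```

```text
(no output)
```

View pics/w4.png

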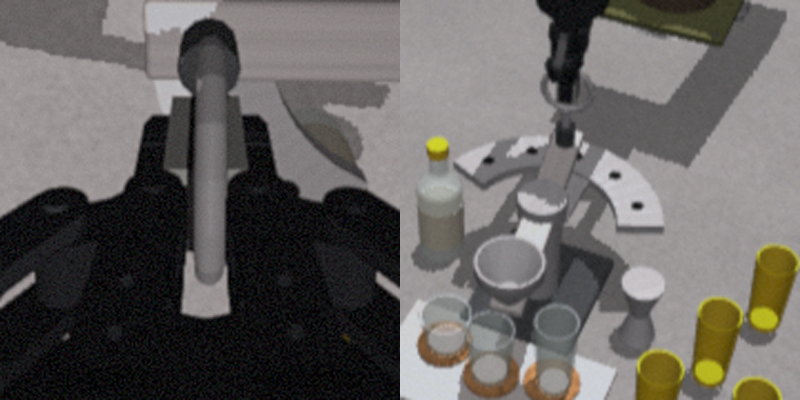

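The arm has swung. The funnel at right (508,265) has moved towards the tall glass at (555,340), and the ring is still hooked and raised. I'll continue to 0.5 rad.

Request:
arm_command(deltas=[[0.005,[0.0009,-0.0052,0],0.05],[0.005,[0.0021,-0.0103,0],0.1],[0.005,[0.0035,-0.0153,0],0.15],[0.005,[0.0052,-0.0203,0],0.2],[0.005,[0.0071,-0.0252,0],0.25],[0.005,[0.0093,-0.03,0],0.3],[0.005,[0.0117,-0.0346,0],0.35],[0.005,[0.0117,-0.0346,0],0.35],[0.005,[0.0117,-0.0346,0],0.35],[0.005,[0.0117,-0.0346,0],0.35]])

```text
time: 7.3
tool_pos: [0.5496, -0.0138, 0.2023]
orientation: [-0.001, 0.511, 0.86, -0.001]
force: [2.8, 0.8, -6.7]
gripper_width: 0.057
grasp_force: 3.4
```

Request:
arm_command(deltas=[[0.005,[0,0,-0.004],0],[0.005,[0,0,-0.007],0],[0.005,[0,0,-0.009],0],[0.005,[0,0,-0.009],0],[0.005,[0,0,-0.009],0]])

```text
time: 7.8
tool_pos: [0.55, -0.014, 0.1941]
orientation: [-0.001, 0.511, 0.86, -0.0]
force: [0.1, 1.7, -5.1]
gripper_width: 0.061
grasp_force: 2.4
```

The spring force is still on with the pin below 12 mm, so it is entering the hole. I'll lower it fully.

Request:
arm_command(deltas=[[0.005,[0,0,-0.004],0],[0.005,[0,0,-0.008],0],[0.005,[0,0,-0.0105],0],[0.005,[0,0,-0.0105],0],[0.005,[0,0,-0.0105],0]])

```text
time: 8.3
tool_pos: [0.5512, -0.0144, 0.1844]
orientation: [0.001, 0.511, 0.86, 0.0]
force: [-0.1, -0.2, 0.5]
gripper_width: 0.058
grasp_force: 0.0
```

Request:
arm_command(deltas=[[0.02,[0,0,0],0],[0.05,[0,0,0],0],[0.05,[0,0,0],0],[0.05,[0,0,0],0],[0.05,[0,0,0],0],[0.05,[0,0,0.005],0],[0.05,[0,0,0.02],0],[0.05,[0,0,0.05],0],[0.05,[0,0,0.09],0],[0.05,[0,0,0.13],0],[0.05,[-0.04,0,0.17],0],[0.05,[-0.08,0,0.17],0],[0.05,[-0.08,0,0.17],0]])

```text
time: 9.6
tool_pos: [0.4661, -0.0138, 0.3563]
orientation: [0.0, 0.511, 0.86, 0.0]
force: [-0.3, -0.8, 0.1]
gripper_width: 0.585
grasp_force: 0.0
```

```bash
python3 - <<'E'
from h import *
s=capture("scene")[150:330,220:400];t=capture("top")[110:240,190:320]
cv2.imwrite("pics/f.png",np.hstack([cv2.resize(s,(400,400),interpolation=2),cv2.resize(t,(400,400),interpolation=2)])[:,:,::-1])
f=lambda p:((np.array(p)-(220,150))*400/180).round()
P=np.array([.6415,.0352]);d=lambda a:np.array([np.cos(a),np.sin(a)])
for z in(.228,.240):print("ring top scene",f(px("scene",[*(P-.105*d(.495)),z])))
g=lambda p:((np.array(p)-(190,110))*400/130).round()
print("funnel top expect",g(px("top",[*(P+.13*d(.495)),.19])))
E
```

```text
ring top scene [134.  77.]
ring top scene [134.  68.]
funnel top expect [127.  73.]
```

View pics/f.png

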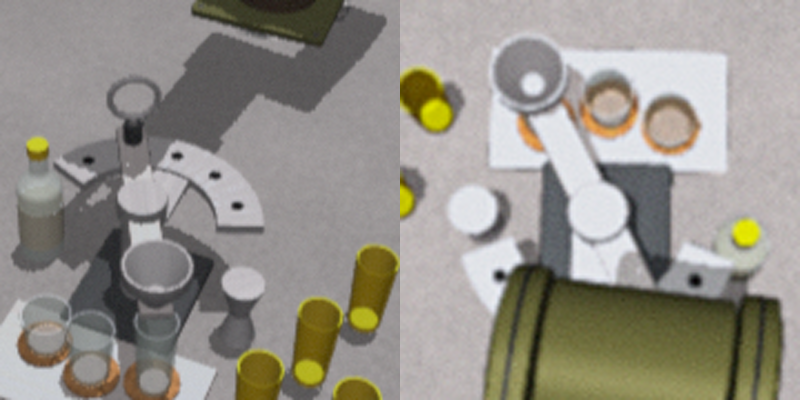

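The ring's top wire is at (134,79), where (134,77) is expected with the pin home. The funnel in the top view is at (129,73), against (127,73) expected. All the glasses are standing and the fingers are clear.

```bash
python3 -c "
from workcell import *
print(job_done())"
```

```text
the job is handed in; nothing more can be done
None
```

The dosing arm now stands one hole on with its spout over the tall glass and the pin home as far as the pictures show; the fingers are clear, no glass or bar thing looks moved, and the job was handed in at about 10 s, though no verdict came back.

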